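Check a trolley brake lever against its stop

TASK

Check the red brake lever on the bench: with the backs or tips of the fingers, press it in from its outer side until it comes up firm on its stop, short of the bar, keep it pressed there with about 10 N for a second or two, then let it come fully back out and move clear. Do not pinch or hook the lever, do not force it past 40 N or touch the red handle's rubber grip, and leave the blue lever and the loose things lying about alone.

Things in the scene. Friction and masses are not known exactly. Their poses are not given: they have to be found in the camera images.
- red: The red-levered handle stand, fixed: base plate 110 x 150 x 12 mm, a post at its +y end carrying a level handlebar along y, bar centre 110 mm above the bench, the lever at the same height on its -x side. Nothing of it is higher than 135 mm. Origin on the bench under the bar, 25 mm from the grip's middle towards the post; x from lever to bar, z up
- red_press (a point): point on the outer face (away from the bar) of the red blade, 95 mm from its pivot, at mid height, 110 mm above the bench; moves with the lever. x: level, square to the blade, inwards to the bar; y: along the blade to the pivot; z up. Blade 16 mm high, 12 mm thick, from the pivot to an 18 mm ball end centred 37 mm beyond this point
- red_lever (a joint): red lever's angle about its upright pivot (rad): 0 = out at rest, grows as it swings in (anticlockwise from above); 0.27 = on its rigid stop, some 25 mm short of the grip (red_press has then moved 26 mm). A spring returns it; at red_press it takes about 2 N to start and 5 N to reach the stop
- red_grip: Black rubber grip of the red-levered handle, 32 mm thick, 120 mm long along its y axis; origin at its centre, 110 mm above the bench
- blue: The other stand, the same but with a blue lever, already checked. The two stands may stand either way round, left or right, and each is turned a little. Origin and axes as for the red one
- blue_lever (a joint): Blue lever's angle (rad), 0 = out at rest; leave it alone
- screwdriver: Loose screwdriver, yellow handle, 200 mm long, lying on the bench between the two stands, pointing away from the robot; origin under its middle
- jar: Loose closed grease jar, 56 mm across, 65 mm high, beyond the red stand's bar; origin at its underside
- carton: Loose cardboard carton 60 x 90 x 45 mm, beyond the blue stand's bar; origin at its underside

How it is judged (in metres and radians):
On the way, in this order (a step that is already met when the one before it is completed fails the run):
1. the fingers press the red lever against its stop (angle over 0.255 rad) with more than 6 N, held 0.8 s (value of joint red_lever above 0.255 rad and contact force between the fingers and red_lever above 6 N), for 0.8 s.
2. the red lever is let back out (angle under 0.03 rad) (value of joint red_lever below 0.03 rad), for 0.2 s.
At the end, for the whole second after the job is handed in: both levers stand fully out (under 0.03 rad) and the screwdriver, jar and carton are within 20 mm of where they were (value of joint each of red_lever, blue_lever below 0.03 rad and distance of each of screwdriver, jar, carton from where it was at the start of the episode below 0.02 m); the robot touches nothing.
It fails at once if the red lever is forced: more than 40 N on it (contact force between anything else and red_lever above 40 N).
It fails at once if the red lever is pinched or hooked: the grasp point is at or behind its blade while the fingers press it (contact force between the fingers and red_lever above 1 N and x of the grasp point in the frame of red_press above 0.002 m).
It fails at once if the robot presses on the red handle's rubber grip (over 2 N) (contact force between anything else and red_grip above 2 N).
It fails at once if the blue lever is pressed (over 0.04 rad) (value of joint blue_lever above 0.04 rad).
It fails at once if the screwdriver, jar or carton is lifted or shoved more than 20 mm (distance of any of screwdriver, jar, carton from where it was at the start of the episode above 0.02 m).
It also fails if it takes over 37 s, if anything falls off the work surface, if the arm or the gripper's body presses on something with over 40 N, if the wrist force passes 120 N, or if a joint passes its speed limit or range.

ROBOT

A 6-joint arm with a two-finger parallel gripper is mounted at the origin on the work surface. World frame = base frame: x ahead of the robot, y to its left, z up, the work surface at z = 0. Lengths are in m, angles in degrees, forces in N, time in s.
With the tool pointing down it reaches from about 0.25 to 0.725 m from the base axis. Payload 9.7 kg.
Tool frame: the origin (TCP) lies on the centre line of the jaws, within the pads' length; the fingertips stand 14 mm ahead of it and the grasp point (between the pads) lies 5 mm behind it; z points along the fingers, y is the line along which they close (so a half turn about z gives the same grasp; the last joint's range is limited). The gripper opens to 85 mm and grips with 20 to 120 N. Pads are 22 mm wide; open, the fingers measure 114 mm over their backs; the gripper's body (76 mm by 85 mm) begins 54 mm behind the grasp point. The pads swing forward as they close: fully open they stand 13 mm farther back than shut.
Start: joints at [-74.656, 4.979, 10.078, 95.1, 0, 90], TCP at [0.146, -0.53, 0.218] pointing down, gripper open.
Joint ranges: [-179.16, 179.16], [-48.56, 103.87], [-65.8, 70.77], [-126.05, 130.52], [-82.76, 87.17], [-180, 180]. Speed limits (degrees/s): [127.2, 127.2, 147.25, 180, 180, 180].

INTERFACE

Orientations are given as [roll, pitch, yaw] about the fixed x, y, z axes, in that order (R = Rz(yaw) Ry(pitch) Rx(roll)).
In Python, from workcell import bot, camera, get_calibration, ticket gives the robot as it stands. The module is installed in compiled form; this text tells all that it offers.
- The arm moves only by the tool send_rows, never from a script. Its arguments are lists of equal length, an entry for each row: "linear": the shift along the tool's x, y, z in m, a list of three; "twist": the turn, a rotation vector about the tool's x, y, z in units of 10 degrees (1.0 is 10 degrees), a list of three; "gripper": the opening in per cent of the stroke, from 0 (shut) to 100 (fully open). In form: {"linear": [[x, y, z], ...], "twist": [[wx, wy, wz], ...], "gripper": [gripper, ...]}. A call has 1 to 8 rows; each row shifts and turns the commanded pose from where the row before left it, along the tool's axes as they then stand; what a row does not reach is not made up. A row lasts 1/8 s, in which the tool goes at most 62.5 mm and 10.7 degrees, less where a joint would pass 70% of its speed; a pose out of reach is approached as far as the arm can. A call with a gripper value outside its range is refused whole. The fingers move at their own pace and stop on an object; "grip_force" is the grip in N (left out, the last holds). Time passes only in rows, so rows that do not move let the fingers close. It gives the time, the measured TCP pose, the force, the opening and the grip force at its end, in the units of the state.
- bot.get_obs(): the state, without advancing time (a new reading comes with each control period).
- camera(name): name is "scene" or "top" or "wrist"; returns the picture (420x560x3 uint8, red, green, blue); there is no depth.
- get_calibration(name): a dict with "fx", "fy", "cx", "cy" (pixels), "origin" and "orientation" of the camera in the world; the wrist camera has in their place "hand_eye" (4x4, takes a point from camera to tool coordinates, whose origin is the TCP and whose axes are the flange's). Camera axes: x right, y down, z forward; pixel columns grow to the right and rows downward; lengths in m; the calibration is good to about 2 mm. A picture is of the moment at which its call begins: read the wrist's pose just before it. get_calibration takes no time and is no camera call.
- ticket.job_done(): hands the job in; it is judged then, once.
The state is a dict: "time": time; "q": joint angles; "qd": joint speeds; "joint_efforts": joint torques, N m; "ee_pos": TCP position; "tcp_rot": TCP orientation; "wrist_force": force on the tool from outside, world axes, zero at the start; "torque": the same for the moment, N m; "opening": finger opening in m; "grasp_force": force on a finger pad.
Only numpy, scipy, OpenCV 4.12 (cv2) and the standard library are available. Lean on these libraries where they do the work, as an engineer would, in place of code of your own. Each camera call takes 0.05 s, during which the arm holds its last target. There are 200 camera calls.

## Working session

There is one attempt and no reset: what is moved stays moved. The work goes in short steps, Python scripts to look and compute and a tool call to move; the robot and the scene stay as the last step left them, time stands still between calls to the robot, and variables do not carry over. Pictures are saved under pics/ and viewed, at most 10 in all, crops included, and the job is handed in when it is done.

Besides the shell and the picture viewer there is one more tool, called by a JSON object that holds its "api" and its "payload", one argument or row to a line. send_rows: Moves the arm, as the interface text tells. Its arguments: {"type":"object","properties":{"linear":{"type":"array"},"twist":{"type":"array"},"gripper":{"type":"array"},"grip_force":{"type":"number"}},"required":["linear","twist","gripper"]}

```bash
mkdir -p pics; python3 - <<'E'
from workcell import bot,camera,get_calibration
import cv2
for n in("scene","top"):
    cv2.imwrite(f"pics/{n}0.png",camera(n)[:,:,::-1]); print(n,get_calibration(n))
print(get_calibration("wrist")); print(bot.get_obs())
E
```

```text
scene {'fx': 467.20412686287585, 'fy': 467.20412686287585, 'cx': 273.7095520181826, 'cy': 210.82127704478714, 'origin': array([1.26173613, 0.5959013 , 0.68062695]), 'orientation': array([-122.33813514,   -0.58772946,  131.09764216])}
top {'fx': 416.58335656601207, 'fy': 416.58335656601207, 'cx': 284.669915790033, 'cy': 203.4329790274778, 'origin': array([0.45963047, 0.00123994, 0.90050511]), 'orientation': array([-171.37225102,   -1.27914147,  -88.5685055 ])}
{'fx': 289.6529034644939, 'fy': 289.6529034644939, 'cx': 279.9287695555108, 'cy': 209.2379765415165, 'hand_eye': array([[-1.49076360e-04, -9.62871699e-01, -2.69959386e-01,
         6.95285505e-02],
       [ 9.99999988e-01, -1.56165038e-04,  4.78048698e-06,
        -1.11237184e-03],
       [-4.67612133e-05, -2.69959382e-01,  9.62871710e-01,
        -1.55667391e-01],
       [ 0.00000000e+00,  0.00000000e+00,  0.00000000e+00,
         1.00000000e+00]])}
{'time': 0.1, 'q': array([-7.46556328e+01,  5.00676010e+00,  1.00381090e+01,  9.50994795e+01,
       -2.49279390e-04,  9.00014070e+01]), 'qd': array([-0.00432761,  0.08277028,  0.12003614, -0.07326272, -0.00091419,
       -0.05086203]), 'joint_efforts': array([ 3.96892051e-05, -5.21564591e+01,  4.65650296e+01,  1.60514249e-02,
        8.55864619e-05,  2.96534893e-05]), 'ee_pos': array([ 0.14547931, -0.53017436,  0.21705745]), 'tcp_rot': array([-1.79931869e+02,  2.50952284e-04,  1.53429605e+01]), 'wrist_force': array([ 0.79694498, -0.07503286, -0.40693744]), 'torque': array([ 0.00057349, -0.03211614, -0.0345709 ]), 'grasp_force': 0.0, 'opening': 0.08549773717576685}
```

View pics/top0.png

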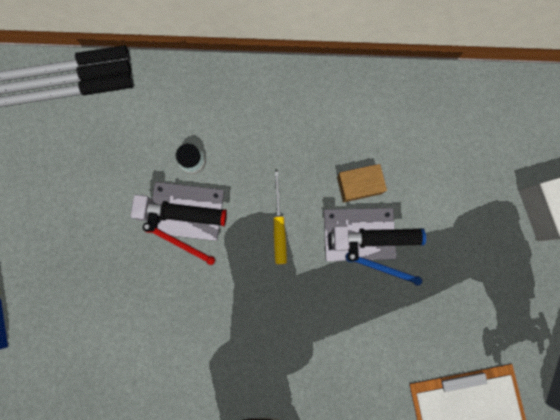

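View pics/scene0.png

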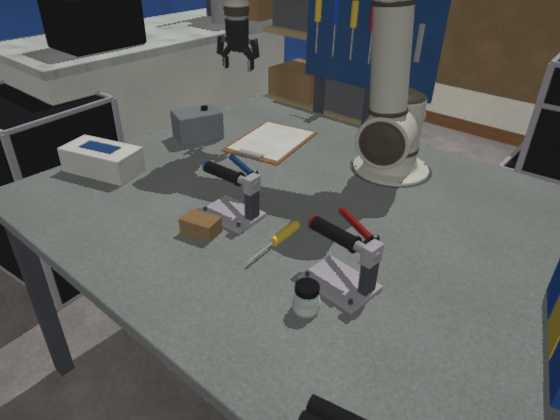

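The top view has the robot at the bottom, +x up and +y left. The red lever's pivot is at about (149,227) and its ball at (211,261). The blue stand is on the right (-y), the screwdriver lies between at (280,215), and the jar is at (190,156). The scene view agrees.

```bash
cat > h.py <<'E'
import numpy as np
from scipy.spatial.transform import Rotation as R
from workcell import get_calibration
def ray(n,uv,z):
    c=get_calibration(n); M=R.from_euler('xyz',c['orientation'],degrees=True)
    d=M.apply([(uv[0]-c['cx'])/c['fx'],(uv[1]-c['cy'])/c['fy'],1]); o=c['origin']
    return o+d*(z-o[2])/d[2]
E
python3 - <<'E'
from h import *
import cv2
im=cv2.imread("pics/top0.png"); b,g,r=[im[...,i].astype(int) for i in range(3)]
m=(r>110)&(g<60)&(b<60); ys,xs=np.nonzero(m); k=(xs>140)&(xs<220)&(ys>222); xs,ys=xs[k],ys[k]
k=xs<204; pc=np.polyfit(xs[k],ys[k],1)
e=xs.max(); cy=ys[xs>206].mean(); print(len(xs),xs.min(),e,cy,pc)
P=ray("top",(149,227),.11)
B=ray("top",(xs[xs>206].mean(),cy),.11)
L=np.linalg.norm(P-B); print("pivot",P,"ball",B,"len(132)",L)
# blade direction from mid fit
a=ray("top",(165,np.polyval(pc,165)),.11);c=ray("top",(200,np.polyval(pc,200)),.11)
u=(a-c)/np.linalg.norm(a-c); n=np.array([u[1],-u[0],0]); print("u",u,"n",n,"angle of n",np.degrees(np.arctan2(n[1],n[0])))
c2=B+u*37; print("centreline at press",c2,"fit",a,c,"press",c2-6*n*1e-3)
for nm,uv in dict(jar=(188,156),ge1=(163,213),ge2=(225,217)).items(): print(nm,ray("top",uv,.065 if nm=='jar' else .11))
cv2.imwrite("pics/crop.png",cv2.resize(im[170:290,120:280],None,fx=5,fy=5,interpolation=cv2.INTER_CUBIC))
E
```

```text
371 152 214 260.21276595744683 [  0.52284592 149.81811913]
pivot [0.52770411 0.24179974 0.11      ] ball [0.46847309 0.12405204 0.11      ] len(132) 0.13180605083673116
u [0.43381224 0.90100329 0.        ] n [ 0.90100329 -0.43381224  0.        ] angle of n -25.709739149182223
centreline at press [16.5195261  33.46117395  0.11      ] fit [0.51136318 0.210597   0.11      ] [0.47882781 0.14302289 0.11      ] press [16.51412008 33.46377682  0.11      ]
jar [0.67972899 0.18672981 0.065     ]
ge1 [0.55506076 0.21734733 0.11      ]
ge2 [0.55066196 0.09954654 0.11      ]
```

View pics/crop.png

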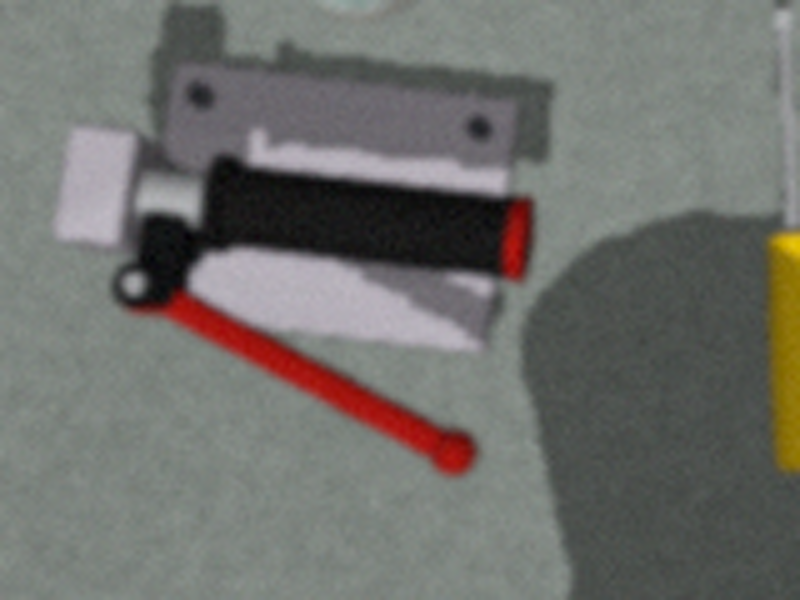

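{"api": "send_rows", "payload": {
  "linear": [
    [0.0294, -0.0379, 0],
    [0.0294, -0.0379, 0],
    [0.0294, -0.0379, 0],
    [0.0294, -0.0379, 0],
    [0.0294, -0.0379, 0],
    [0.0294, -0.0379, 0],
    [0.0294, -0.0379, 0],
    [0.0294, -0.0379, 0]
  ],
  "twist": [
    [0, 0, 0],
    [0, 0, 0],
    [0, 0, 0],
    [0, 0, 0],
    [0, 0, 0],
    [0, 0, 0],
    [0, 0, 0],
    [0, 0, 0]
  ],
  "gripper": [0, 0, 0, 0, 0, 0, 0, 0],
  "grip_force": 40
}}

```text
time: 1.1
ee_pos: [0.2923, -0.1743, 0.2176]
tcp_rot: [180.0, -0.0, 15.3]
wrist_force: [1.0, -0.5, 0.3]
opening: -0.0002
grasp_force: 0.0
```

{"api": "send_rows", "payload": {
  "linear": [
    [0.0294, -0.0379, 0],
    [0.0294, -0.0379, 0],
    [0.0294, -0.0379, 0],
    [0.0294, -0.0379, 0],
    [0.0294, -0.0379, 0],
    [0.0294, -0.0379, 0],
    [0.0294, -0.0379, 0],
    [0.0294, -0.0379, 0]
  ],
  "twist": [
    [0, 0, 0],
    [0, 0, 0],
    [0, 0, 0],
    [0, 0, 0],
    [0, 0, 0],
    [0, 0, 0],
    [0, 0, 0],
    [0, 0, 0]
  ],
  "gripper": [0, 0, 0, 0, 0, 0, 0, 0]
}}

```text
time: 2.1
ee_pos: [0.4475, 0.1512, 0.2177]
tcp_rot: [-178.6, 0.0, 17.9]
wrist_force: [0.3, 0.1, 0.7]
opening: 0.0001
grasp_force: 0.0
```

{"api": "send_rows", "payload": {
  "linear": [
    [0, 0, 0],
    [0, 0, 0],
    [0, 0, 0],
    [0, 0, 0],
    [0, 0, 0],
    [0, 0, 0],
    [0, 0, 0],
    [0, 0, 0]
  ],
  "twist": [
    [0, 0, -0.8],
    [0, 0, -0.8],
    [0, 0, -0.8],
    [0, 0, -0.8],
    [0, 0, -0.8],
    [0, 0, -0.8],
    [0, 0, -0.8],
    [0, 0, 0]
  ],
  "gripper": [0, 0, 0, 0, 0, 0, 0, 0]
}}

```text
time: 3.1
ee_pos: [0.4471, 0.1494, 0.2177]
tcp_rot: [-179.2, -1.1, 73.6]
wrist_force: [-0.6, 0.7, 0.5]
opening: -0.0002
grasp_force: 0.0
```

{"api": "send_rows", "payload": {
  "linear": [
    [0.013, -0.0083, 0],
    [0.0135, -0.0083, 0],
    [0, 0, 0],
    [0, 0, 0]
  ],
  "twist": [
    [0, 0, 0],
    [0, 0, 0],
    [0, 0, 0],
    [0, 0, 0]
  ],
  "gripper": [0, 0, 0, 0]
}}

```text
time: 3.6
ee_pos: [0.4386, 0.1798, 0.2187]
tcp_rot: [-179.2, -1.1, 73.7]
wrist_force: [-0.5, 0.6, 0.3]
opening: -0.0001
grasp_force: 0.0
```

```bash
python3 - <<'E'
from h import *
from workcell import bot,camera
import cv2
o=bot.get_obs(); im=camera("wrist")[:,:,::-1].copy(); cv2.imwrite("pics/w1.png",im)
print(o['ee_pos'],o['tcp_rot'])
c=get_calibration("wrist"); H=np.array(c['hand_eye']); M=R.from_euler('xyz',o['tcp_rot'],degrees=True)
def wray(uv,z):
    d=M.apply(H[:3,:3]@[(uv[0]-c['cx'])/c['fx'],(uv[1]-c['cy'])/c['fy'],1]); q=o['ee_pos']+M.apply(H[:3,3])
    return q+d*(z-q[2])/d[2]
b,g,r=[im[...,i].astype(int) for i in range(3)]
m=((r>110)&(g<60)&(b<60)).astype(np.uint8)
n,l,s,ct=cv2.connectedComponentsWithStats(m)
for i in range(1,n):
    if s[i,4]>60: print(s[i],ct[i])
i=1+np.argmax(s[1:,4]); ys,xs=np.nonzero(l==i)
W=np.array([wray(p,.11)[:2] for p in zip(xs,ys)]); u=np.array([.4338,.901]); nn=np.array([.901,-.4338])
P0=np.array([.4791,.1600]); A=(W-P0)@u; N=(W-P0)@nn
for a in np.arange(-.06,.09,.01):
    k=abs(A-a)<.003
    if k.sum()>3: print(round(a,3),N[k].min().round(4),N[k].max().round(4))
E
```

```text
[0.43859896 0.17984049 0.2187018 ] [-179.2328803    -1.09947399   73.69750869]
[ 322  135   39  125 1112] [340.23561151 208.15017986]
[402 249  32  10 145] [418.06896552 255.17241379]
-0.04 0.0021 0.017
-0.03 0.002 0.0159
-0.02 0.0048 0.0154
-0.01 0.0046 0.0156
0.0 0.0048 0.0156
0.01 0.0033 0.016
0.02 0.003 0.0157
0.03 0.0036 0.0154
0.04 0.0036 0.0158
0.05 0.0035 0.0157
0.06 0.0053 0.0157
0.07 0.0041 0.0152
```

View pics/w1.png

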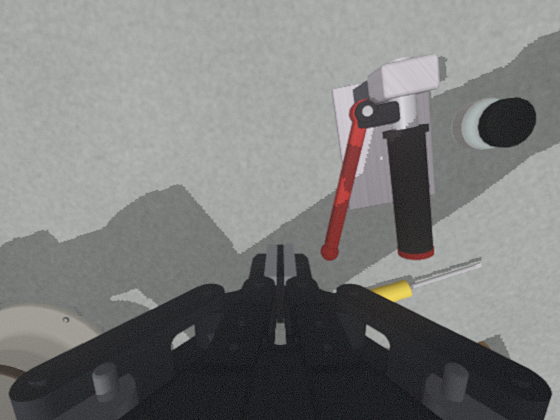

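The wrist view puts the blade face within about 3 mm of the top-view estimate, with the ball at (330,252) and the shut fingers at (280,270). I'll go down next to the outer side.

{"api": "send_rows", "payload": {
  "linear": [
    [0, 0, 0.027],
    [0, 0, 0.027],
    [0, 0, 0.027],
    [0, 0, 0.026],
    [0, 0, 0],
    [0, 0, 0]
  ],
  "twist": [
    [0, 0, 0],
    [0, 0, 0],
    [0, 0, 0],
    [0, 0, 0],
    [0, 0, 0],
    [0, 0, 0]
  ],
  "gripper": [0, 0, 0, 0, 0, 0]
}}

```text
time: 4.4
ee_pos: [0.4384, 0.1819, 0.1129]
tcp_rot: [-179.3, -1.1, 73.6]
wrist_force: [-0.1, 0.0, 0.2]
opening: 0.0002
grasp_force: 0.0
```

{"api": "send_rows", "payload": {
  "linear": [
    [0, 0.01, 0],
    [0, 0.01, 0],
    [0, 0.006, 0],
    [0, 0.003, 0],
    [0, 0.003, 0],
    [0, 0.003, 0],
    [0, 0, 0]
  ],
  "twist": [
    [0, 0, 0],
    [0, 0, 0],
    [0, 0, 0],
    [0, 0, 0],
    [0, 0, 0],
    [0, 0, 0],
    [0, 0, 0]
  ],
  "gripper": [0, 0, 0, 0, 0, 0, 0]
}}

```text
time: 5.28
ee_pos: [0.4716, 0.172, 0.1113]
tcp_rot: [-179.2, -1.1, 73.7]
wrist_force: [0.2, 0.9, -0.2]
opening: -0.0001
grasp_force: 0.0
```

{"api": "send_rows", "payload": {
  "linear": [
    [0, 0.002, 0],
    [0, 0.002, 0],
    [0, 0.002, 0],
    [0, 0.002, 0],
    [0, 0, 0]
  ],
  "twist": [
    [0, 0, 0],
    [0, 0, 0],
    [0, 0, 0],
    [0, 0, 0],
    [0, 0, 0]
  ],
  "gripper": [0, 0, 0, 0, 0]
}}

```text
time: 5.9
ee_pos: [0.4794, 0.1698, 0.1112]
tcp_rot: [-179.2, -1.1, 73.7]
wrist_force: [-0.3, 0.1, 0.2]
opening: -0.0002
grasp_force: 0.0
```

```bash
python3 - <<'E'
from workcell import camera
import cv2,numpy as np
a=camera("wrist")[100:340,180:460,::-1]; b=camera("top")[170:290,110:250,::-1]
cv2.imwrite("pics/w2.png",np.hstack([cv2.resize(a,(400,343)),cv2.resize(b,(400,343),interpolation=cv2.INTER_CUBIC)]))
E
```

```text
(no output)
```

View pics/w2.png

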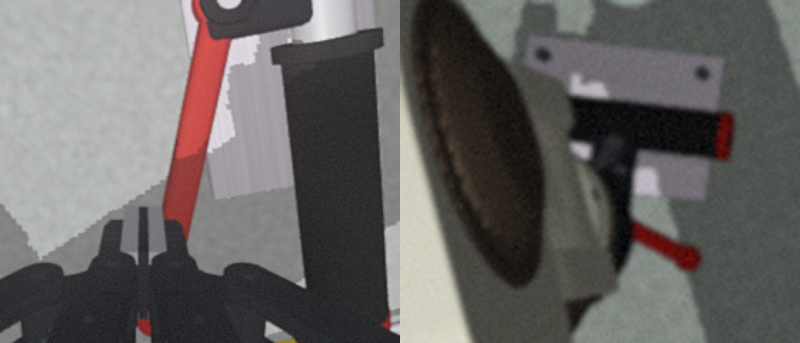

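The wrist crop shows the blade's outer face about 9 mm from the jaw centre line. The fingertips are roughly 9 mm in half width, so they are just about to touch. I'll keep going slowly.

{"api": "send_rows", "payload": {
  "linear": [
    [0, 0.002, 0],
    [0, 0.002, 0],
    [0, 0.002, 0],
    [0, 0.002, 0],
    [0, 0, 0]
  ],
  "twist": [
    [0, 0, 0],
    [0, 0, 0],
    [0, 0, 0],
    [0, 0, 0],
    [0, 0, 0]
  ],
  "gripper": [0, 0, 0, 0, 0]
}}

```text
time: 6.62
ee_pos: [0.487, 0.1675, 0.111]
tcp_rot: [-179.2, -1.1, 73.7]
wrist_force: [0.3, -0.0, -0.5]
opening: 0.0001
grasp_force: 0.0
```

```bash
python3 - <<'E'
from workcell import camera,bot
import cv2,numpy as np
o=bot.get_obs();print(o['wrist_force'],o['torque'],o['joint_efforts'])
a=camera("wrist")[100:340,180:460,::-1]; b=camera("scene")[180:300,270:410,::-1]
cv2.imwrite("pics/w3.png",np.hstack([cv2.resize(a,(400,343)),cv2.resize(b,(400,343),interpolation=cv2.INTER_CUBIC)]))
E
```

```text
[ 0.29320379 -0.0105817  -0.54085043] [-0.0152553   0.00853986  0.01486443] [-6.64900825e-02 -4.62682199e+01  4.71094751e+01 -3.53428256e-02
  6.91826921e-02 -1.93001545e-02]
```

View pics/w3.png

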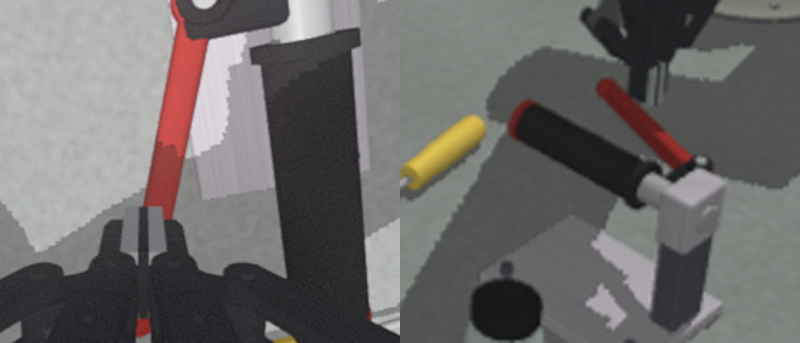

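```bash
python3 - <<'E'
from h import *
from workcell import bot
o=bot.get_obs(); M=R.from_euler('xyz',o['tcp_rot'],degrees=True)
c=get_calibration("scene"); S=R.from_euler('xyz',c['orientation'],degrees=True)
def pr(p):
    q=S.inv().apply(p-c['origin']); u,v=c['cx']+c['fx']*q[0]/q[2],c['cy']+c['fy']*q[1]/q[2]
    return ((u-270)/.35+400).round(),((v-180)/.35).round()
for z in(-.04,-.02,0,.014): print(z,[pr(o['ee_pos']+M.apply([x,0,z])) for x in(-.011,0,.011)])
print("pivot",pr(np.array([.5277,.2418,.11])),"ball",pr(np.array([.4685,.1241,.11])),"press",pr(np.array([.4845,.1574,.11])))
w=get_calibration("wrist");H=np.array(w['hand_eye'])
for p in([.4684,.1241,.11],[.4845,.1574,.11],[.5277,.2418,.11]):
    t=M.inv().apply(np.array(p)-o['ee_pos']); q=H[:3,:3].T@(t-H[:3,3]); print("tool",t.round(4),"crop px",((w['cx']+w['fx']*q[0]/q[2]-180)/.7).round(),((w['cy']+w['fy']*q[1]/q[2]-100)/.7).round())
E
```

```text
-0.04 [(np.float64(638.0), np.float64(63.0)), (np.float64(647.0), np.float64(69.0)), (np.float64(657.0), np.float64(76.0))]
-0.02 [(np.float64(636.0), np.float64(86.0)), (np.float64(645.0), np.float64(92.0)), (np.float64(655.0), np.float64(98.0))]
0 [(np.float64(634.0), np.float64(107.0)), (np.float64(643.0), np.float64(114.0)), (np.float64(653.0), np.float64(120.0))]
0.014 [(np.float64(633.0), np.float64(122.0)), (np.float64(642.0), np.float64(129.0)), (np.float64(651.0), np.float64(135.0))]
pivot (np.float64(699.0), np.float64(175.0)) ball (np.float64(610.0), np.float64(85.0)) press (np.float64(634.0), np.float64(109.0))
tool [-0.0469 -0.0055  0.0002] crop px 129.0 316.0
tool [-0.0104  0.0006  0.0009] crop px 143.0 240.0
tool [0.0827 0.0183 0.0024] crop px 193.0 3.0
```

```bash
python3 - <<'E'
from workcell import camera
import cv2
b=camera("scene")[180:255,320:420,::-1]
cv2.imwrite("pics/s4.png",cv2.resize(b,(800,600),interpolation=cv2.INTER_CUBIC))
E
```

```text
(no output)
```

View pics/s4.png

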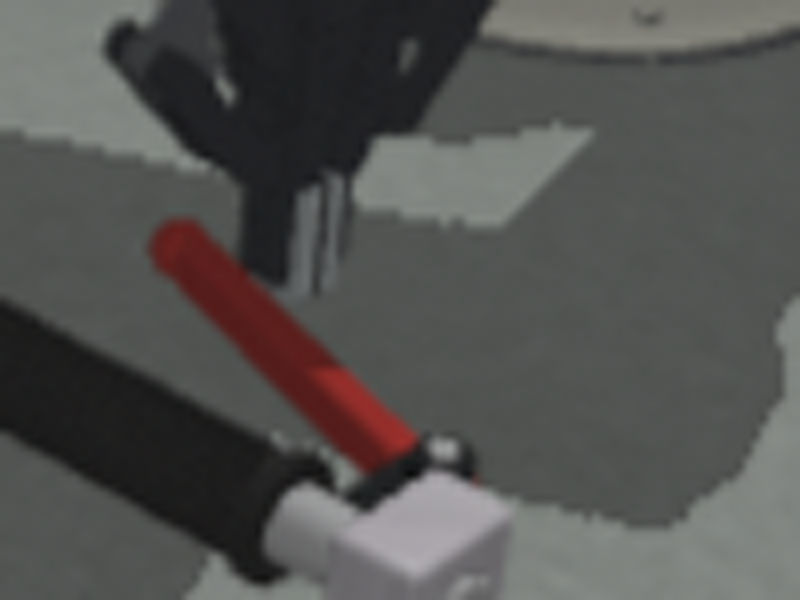

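The zoomed scene view shows the shut fingertips' lower edge at about zoom px (285–320, 290), just above the lever. By both cameras the tips are about 13 mm *behind* the TCP, so they are passing over the blade. I'll back off and go about 22 mm lower.

{"api": "send_rows", "payload": {
  "linear": [
    [0, -0.012, 0],
    [0, -0.014, 0],
    [0, 0, 0],
    [0, 0, 0.011],
    [0, 0, 0.011],
    [0, 0, 0],
    [0, 0, 0]
  ],
  "twist": [
    [0, 0, 0],
    [0, 0, 0],
    [0, 0, 0],
    [0, 0, 0],
    [0, 0, 0],
    [0, 0, 0],
    [0, 0, 0]
  ],
  "gripper": [0, 0, 0, 0, 0, 0, 0]
}}

```text
time: 7.65
ee_pos: [0.4618, 0.1753, 0.0893]
tcp_rot: [-179.2, -1.1, 73.7]
wrist_force: [0.4, 0.5, 0.4]
opening: 0.0001
grasp_force: 0.0
```

{"api": "send_rows", "payload": {
  "linear": [
    [0, 0.004, 0],
    [0, 0.003, 0],
    [0, 0.002, 0],
    [0, 0.002, 0],
    [0, 0.002, 0],
    [0, 0, 0]
  ],
  "twist": [
    [0, 0, 0],
    [0, 0, 0],
    [0, 0, 0],
    [0, 0, 0],
    [0, 0, 0],
    [0, 0, 0]
  ],
  "gripper": [0, 0, 0, 0, 0, 0]
}}

```text
time: 8.4
ee_pos: [0.474, 0.1716, 0.0892]
tcp_rot: [-179.2, -1.1, 73.7]
wrist_force: [-2.5, -0.8, 0.3]
opening: -0.0001
grasp_force: 1.2
```

{"api": "send_rows", "payload": {
  "linear": [
    [0, 0.004, 0],
    [0, 0.004, 0],
    [0, 0.004, 0],
    [0, 0.003, 0],
    [0, 0.002, 0],
    [0, 0, 0]
  ],
  "twist": [
    [0, 0, 0],
    [0, 0, 0],
    [0, 0, 0],
    [0, 0, 0],
    [0, 0, 0],
    [0, 0, 0]
  ],
  "gripper": [0, 0, 0, 0, 0, 0]
}}

```text
time: 9.15
ee_pos: [0.4903, 0.1666, 0.0889]
tcp_rot: [-179.2, -1.1, 73.7]
wrist_force: [-5.4, -2.0, 2.3]
opening: -0.0
grasp_force: 2.9
```

{"api": "send_rows", "payload": {
  "linear": [
    [0, 0.0015, 0],
    [0, 0.0015, 0],
    [0, 0.001, 0],
    [0, 0, 0]
  ],
  "twist": [
    [0, 0, 0],
    [0, 0, 0],
    [0, 0, 0],
    [0, 0, 0]
  ],
  "gripper": [0, 0, 0, 0]
}}

```text
time: 9.65
ee_pos: [0.494, 0.1655, 0.0888]
tcp_rot: [-179.2, -1.1, 73.7]
wrist_force: [-7.2, -2.6, 2.1]
opening: -0.0001
grasp_force: 3.3
```

```bash
python3 - <<'E'
from workcell import camera
import cv2,numpy as np
a=camera("wrist")[100:340,180:460,::-1]; b=camera("scene")[180:255,320:420,::-1]
cv2.imwrite("pics/w5.png",np.hstack([cv2.resize(a,(400,343)),cv2.resize(b,(400,343),interpolation=cv2.INTER_CUBIC)]))
E
```

```text
(no output)
```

View pics/w5.png

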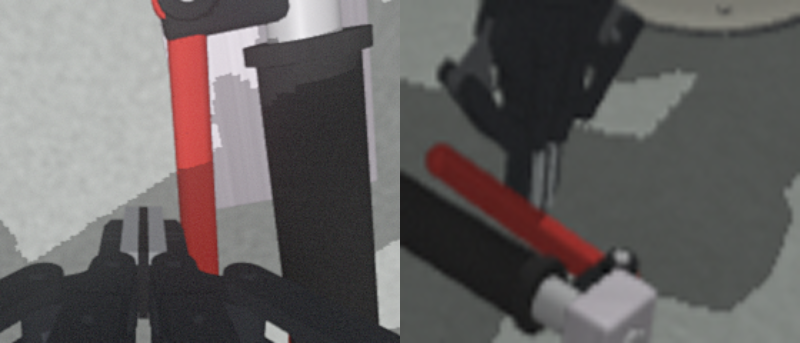

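The wrist and scene views both show the lever swung well in. The fingers are on the outer side and the grip is clear. I'll go on in small steps until it's firm.

{"api": "send_rows", "payload": {
  "linear": [
    [0, 0.001, 0],
    [0, 0.0005, 0],
    [0, 0, 0]
  ],
  "twist": [
    [0, 0, 0],
    [0, 0, 0],
    [0, 0, 0]
  ],
  "gripper": [0, 0, 0]
}}

```text
time: 10.12
ee_pos: [0.4947, 0.1653, 0.0888]
tcp_rot: [-179.1, -1.1, 73.7]
wrist_force: [-10.6, -1.1, 4.0]
opening: 0.0002
grasp_force: 5.3
```

{"api": "send_rows", "payload": {
  "linear": [
    [0, 0.0005, 0],
    [0, 0, 0],
    [0, 0, 0],
    [0, 0, 0]
  ],
  "twist": [
    [0, 0, 0],
    [0, 0, 0],
    [0, 0, 0],
    [0, 0, 0]
  ],
  "gripper": [0, 0, 0, 0]
}}

```text
time: 10.62
ee_pos: [0.4949, 0.1652, 0.0888]
tcp_rot: [-179.1, -1.1, 73.7]
wrist_force: [-12.6, -0.5, 4.6]
opening: -0.0003
grasp_force: 6.3
```

{"api": "send_rows", "payload": {
  "linear": [
    [0, 0, 0],
    [0, 0, 0],
    [0, 0, 0],
    [0, 0, 0],
    [0, 0, 0],
    [0, 0, 0],
    [0, 0, 0],
    [0, 0, 0]
  ],
  "twist": [
    [0, 0, 0],
    [0, 0, 0],
    [0, 0, 0],
    [0, 0, 0],
    [0, 0, 0],
    [0, 0, 0],
    [0, 0, 0],
    [0, 0, 0]
  ],
  "gripper": [0, 0, 0, 0, 0, 0, 0, 0]
}}

```text
time: 11.62
ee_pos: [0.4948, 0.1652, 0.0888]
tcp_rot: [-179.1, -1.1, 73.7]
wrist_force: [-12.8, -0.3, 5.0]
opening: -0.0003
grasp_force: 6.2
```

```bash
python3 - <<'E'
from h import *
from workcell import camera,bot
import cv2
o=bot.get_obs(); im=camera("wrist")[:,:,::-1].copy()
c=get_calibration("wrist"); H=np.array(c['hand_eye']); M=R.from_euler('xyz',o['tcp_rot'],degrees=True)
def wray(uv,z):
    d=M.apply(H[:3,:3]@[(uv[0]-c['cx'])/c['fx'],(uv[1]-c['cy'])/c['fy'],1]); q=o['ee_pos']+M.apply(H[:3,3])
    return q+d*(z-q[2])/d[2]
b,g,r=[im[...,i].astype(int) for i in range(3)]
m=(r>90)&(g<100)&(b<100)&(r-g>60); P=[]
for v in range(135,235,4):
    x=np.nonzero(m[v,280:345])[0]+280
    if len(x)>5: P.append(np.r_[wray((x.min(),v),.118)[:2],wray((x.max(),v),.118)[:2]])
P=np.array(P)
for k in(0,2):
    s=np.polyfit(P[:,k+1],P[:,k],1)[0]; t=np.arctan2(1,s); print("blade dir deg",np.degrees(t),"swing rad",t-np.arctan2(.901,.4338))
print(len(P),o['wrist_force'])
E
```

```text
blade dir deg 79.67148462624432 swing rad 0.2684433956124217
blade dir deg 79.481696321686 swing rad 0.2651309648161013
25 [-12.77804046  -0.28602322   5.00314941]
```

The swing measures about 0.267 rad, so the lever is on its stop, held for over 1 s at about 12 N. I'll let it out the way it came, then rise.

{"api": "send_rows", "payload": {
  "linear": [
    [0, -0.003, 0],
    [0, -0.005, 0],
    [0, -0.006, 0],
    [0, -0.006, 0],
    [0, -0.006, 0],
    [0, -0.01, 0],
    [0, -0.015, 0],
    [0, -0.01, 0]
  ],
  "twist": [
    [0, 0, 0],
    [0, 0, 0],
    [0, 0, 0],
    [0, 0, 0],
    [0, 0, 0],
    [0, 0, 0],
    [0, 0, 0],
    [0, 0, 0]
  ],
  "gripper": [0, 0, 0, 0, 0, 0, 0, 0]
}}

```text
time: 12.68
ee_pos: [0.4369, 0.1826, 0.0899]
tcp_rot: [-179.3, -1.1, 73.7]
wrist_force: [-0.4, -0.2, -0.3]
opening: 0.0004
grasp_force: 0.0
```

{"api": "send_rows", "payload": {
  "linear": [
    [0, 0, 0],
    [0, 0, -0.03],
    [0, 0, -0.04],
    [0, 0, -0.04],
    [0, 0, 0],
    [0, 0, 0]
  ],
  "twist": [
    [0, 0, 0],
    [0, 0, 0],
    [0, 0, 0],
    [0, 0, 0],
    [0, 0, 0],
    [0, 0, 0]
  ],
  "gripper": [0, 0, 0, 0, 0, 0]
}}

```text
time: 13.42
ee_pos: [0.4387, 0.1799, 0.1991]
tcp_rot: [-179.2, -1.1, 73.7]
wrist_force: [0.8, -0.2, 0.7]
opening: -0.0
grasp_force: 0.0
```

```bash
python3 - <<'E'
from workcell import camera,bot
import cv2,numpy as np
print(bot.get_obs()['wrist_force'])
a=camera("wrist")[:,:,::-1]; b=camera("scene")[:,:,::-1]
cv2.imwrite("pics/end.png",np.hstack([cv2.resize(a,(400,300)),cv2.resize(b,(400,300))]))
E
```

```text
[ 0.84511781 -0.21043684  0.72062553]
```

View pics/end.png

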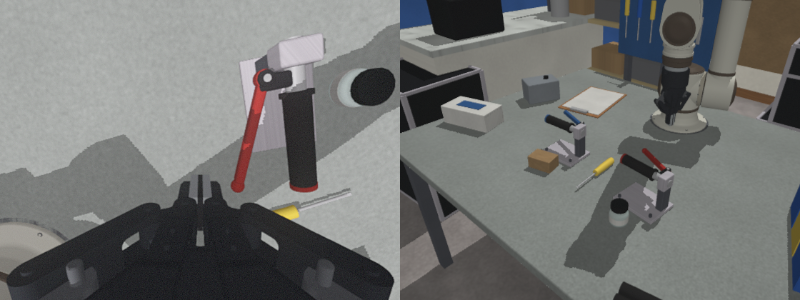

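The red lever is fully back out, with its ball at about (237,187) in the wrist half. The loose items look unmoved, and the arm is clear.

```bash
python3 -c "
from workcell import ticket
print(ticket.job_done())"
```

```text
the job is handed in; nothing more can be done
None
```

The red lever was pressed onto its stop (about 0.267 rad measured) and held for over a second at 12–14 N by the wrist sensor, a little over the 10 N asked; it was then let fully back out, the arm moved clear, and the job was handed in with no verdict shown.

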